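# Close the hinged tool clamp of a torque test stand

### The arm

A 6-joint arm with a two-finger parallel gripper is mounted at the origin on the work surface. World frame = base frame: x ahead of the robot, y to its left, z up, the work surface at z = 0. Lengths are in mm, angles in rad, forces in N, time in s.
With the tool pointing down it reaches from about 400 to 825 mm from the base axis. Payload 7 kg.
Tool frame: the origin (TCP) lies at the very end of the fingers, on their centre line; the grasp point (between the pads) lies 19 mm behind it; z points along the fingers, y is the direction in which the jaws open and shut (so a half turn about z gives the same grasp; the last joint's range is limited). The gripper opens to 88 mm and grips with 3 to 60 N. Pads are 19 mm wide; open, the fingers measure 130 mm over their backs; the gripper's body (78 mm by 193 mm) begins 47 mm behind the grasp point.
Start: joints at [-0.825, 0.359, 0.012, 0, -1.224, -0.288], TCP at [298.305, -605.483, 226.561] pointing down, gripper open.
Joint ranges: [-3.07, 3.07], [-1.43, 2.12], [-1.02, 1.25], [-3.03, 1.67], [-3.05, -0], [-3.03, 3.03]. Speed limits (rad/s): [2.39, 2.39, 3.01, 3.14, 3.14, 3.14].

### API

Orientations are given as a unit quaternion [x, y, z, w].
In Python, from plant import bot gives the robot as it stands. Calls block until the motion is done:
- bot.move_ptp(position, orientation): joint-space move of the TCP to a pose.
- bot.line_to(position, velocity=150, ori=None): straight line of the TCP; ori=None keeps the orientation; velocity is the mean speed in mm/s.
- bot.move_joints(angles): joint-space move.
- bot.move_gripper(opening, force=None): finger opening in mm; force is the grip in N (None keeps the last); returns when the fingers have stopped.
- bot.pause(seconds).
- bot.solve_ik(position, orientation): joint angles nearest the present ones, or None.
- bot.read_state(): the state.
- bot.camera(name): name is "scene" or "top"; returns the picture (384x512x3 uint8, red, green, blue); there is no depth.
- bot.get_calibration(name): a dict with "fx", "fy", "cx", "cy" (pixels), "view" (4x4, takes a point from world to camera coordinates). Camera axes: x right, y up, looking along -z (the intrinsics and any distortion apply to the point x, -y, -z); pixel columns grow to the right and rows downward; lengths in mm; the calibration is good to about 2 mm. A picture is of the moment at which its call begins. get_calibration takes no time and is no camera call.
A pose or a line that the arm cannot do raises bot.Unreachable and nothing moves.
- bot.close_job(): hands the job in, once; it reports no verdict.
The state is a dict: "t": time; "joint_pos": joint angles; "qvel": joint speeds; "tau": joint torques, N m; "tcp_pos": TCP position; "eef_rot": TCP orientation; "contact_force": force on the tool from outside, world axes, zero at the start; "moment": the same for the moment, N m; "width": finger opening in mm.
Only numpy, scipy, OpenCV 4.12 (cv2) and the standard library are available. Lean on these libraries where they do the work, as an engineer would, in place of code of your own. Each camera call takes 0.05 s, during which the arm holds its last target.

### The job

Close the clamp over the nutrunner lying in the torque test stand, pushing with the fingertips and gripping nothing: first push the open hinged keeper up and over until it lies fully shut across the tool's barrel, without slamming it, and then push the leaning swing bolt upright into the keeper's slot. Leave the nutrunner lying as it is and the small things around it standing where they are.

Things in the scene. Friction and masses are not known exactly. Their poses are not given: they have to be found in the camera images.
- tester: Torque test stand, fixed: black base plate 360 x 170 mm, top 30 mm above the bench, with a grey clamp saddle, a rear rest and a black transducer block 130 mm high. Origin at bench height under the middle of the clamp; x along the tool to the block (block face at x 175 mm, plate x -110 to 250 mm), y to the left, z up. Place and yaw vary. Tool axis 78 mm above the bench.
- keeper (a joint): Angle of the hinged keeper, rad: 0 = fully shut (rigid stop); grows as it opens up and back to the tester's -y side. Starts between 1.75 and 2.0 (leaning a little past upright), stop at 2.05. Stiff hinge (friction 0.24 N m, keeper about 0.28 kg): it stays where it is left. Push it near the lug, moving round the hinge: pressed straight down at the crown it may bind.
- keeper_hinge (a point): A fixed point of the stand: the middle of the keeper's hinge axis, which runs along the tester's x; it lies at tester (0, -40, 78) mm.
- keeper_crown (a point): Moves with the keeper: the outside top of its arch, mid-width; shut it lies at tester (0, 0, 111) mm. The keeper is a bright aluminium half ring, 40 mm wide along the tester's x, inner radius 24 mm, outer 33 mm around the tool axis, with a flat lug beyond the arch on the side away from the hinge.
- keeper_lug (a point): Moves with the keeper: the centre of its lug, 84 mm from the hinge axis along the keeper and 7 mm above it; shut it lies at tester (0, 44, 85) mm. The lug is 10 mm thick, ends 94 mm from the hinge axis, is 40 mm wide and has a 13 mm wide slot, open at its end, for the swing bolt.
- swing_bolt (a joint): Angle of the swing bolt, rad: 0 = upright (rigid stop), its shank in the slot of the shut keeper; grows as the bolt leans out to the tester's +y side. Starts between 0.75 and 1.1, stop at 1.15. Stiff pivot (friction 0.12 N m, bolt about 0.14 kg): it stays where it is left. Push the knob round its arc, rising with it: a level push may bind.
- bolt_pivot (a point): A fixed point of the stand: the middle of the swing bolt's pivot axis, which runs along the tester's x; it lies at tester (0, 44, 45) mm.
- knob (a point): Moves with the swing bolt: the centre of its red knob, 63 mm from the pivot along the bolt; upright it lies at tester (0, 44, 108) mm. The knob is 30 mm in diameter and 18 mm long (54 to 72 mm from the pivot), on a 9 mm steel shank.
- nutrunner: The straight nutrunner under test, lying loose in the saddle and the rear rest, 1.7 kg: brass-coloured barrel 44 mm in diameter, black rear grip 50 mm in diameter, 280 mm long. Origin on its axis in the middle of the clamp, x along the tool. To be left lying as it is.
- adapter: Spare drive adapter, a dark stepped steel cylinder 40 mm in diameter and 45 mm high, standing on the base plate. Origin under its centre. To be left alone.
- marker: Orange paint marker, 22 mm in diameter and 62 mm high, standing on the base plate. Origin under its centre. To be left alone.
- squeeze_bottle: White squeeze bottle with a red nozzle, 48 mm in diameter and 130 mm high, standing on the bench beside the stand. Origin under its centre. To be left alone.
- spray_can: Green spray can with a red button, 52 mm in diameter and 133 mm high, standing on the bench beside the stand. Origin under its centre. To be left alone.

How it is judged (in metres and radians):
On the way, in this order (a step that is already met when the one before it is completed fails the run):
1. the keeper is fully shut over the barrel (value of joint keeper below 0.04 rad), for 0.2 s.
2. the swing bolt stands upright in the keeper's slot (value of joint swing_bolt below 0.1 rad and value of joint keeper below 0.04 rad), for 0.2 s.
At the end, for the whole second after the job is handed in: The keeper is within 0.04 rad of fully shut and the swing bolt within 0.1 rad of upright, in the keeper's slot; the nutrunner lies within 8 mm of where it was and the four small things stand upright within 20 mm of where they stood (all of step 2 and distance of nutrunner from where it was at the start of the episode below 0.008 m and linear speed of nutrunner below 0.02 m/s and distance of each of adapter, marker, squeeze_bottle, spray_can from where it was at the start of the episode below 0.02 m and angle between each of adapter, marker, squeeze_bottle, spray_can's own z axis and vertical below 0.15 rad); the robot touches nothing.
It fails at once if the swing bolt is stood up (within 0.3 rad of upright) before the keeper is down (within 0.1 rad of shut) (value of joint swing_bolt below 0.3 rad and value of joint keeper above 0.1 rad).
It fails at once if the keeper is slammed shut (faster than 5 rad/s over the last 0.3 rad) (value of joint keeper below 0.3 rad and velocity of joint keeper below -5 rad/s).
It fails at once if the nutrunner is lifted or shoved by more than 15 mm (distance of nutrunner from where it was at the start of the episode above 0.015 m).
It fails at once if one of the small things is picked up, shoved by more than 30 mm or knocked over (distance of any of adapter, marker, squeeze_bottle, spray_can from where it was at the start of the episode above 0.03 m or angle between any of adapter, marker, squeeze_bottle, spray_can's own z axis and vertical above 0.5 rad).
It fails at once if the knob or the keeper's lug is taken between the fingers (the grasp point comes within 14 mm of the knob's centre or 9 mm of the lug's) (distance between the grasp point and knob below 0.014 m or distance between the grasp point and keeper_lug below 0.009 m).
It also fails if it takes over 56 s, if anything falls off the work surface, if the arm or the gripper's body presses on something with over 40 N, if the wrist force passes 120 N, or if a joint passes its speed limit or range.

## Working session

There is one attempt and no reset: what is moved stays moved. The work goes in short steps, each a Python script; the robot and the scene stay as the last script left them, time stands still between calls to the robot, and variables do not carry over. Pictures are saved under pics/ and viewed, and the job is handed in when it is done.

```bash
ls; mkdir -p pics
python3 - <<'E'
from plant import bot
import cv2,numpy as np
for n in ("scene","top"):
    im=bot.camera(n); cv2.imwrite(f"pics/{n}0.png",cv2.cvtColor(im,cv2.COLOR_RGB2BGR))
    c=bot.get_calibration(n); print(n,{k:(np.round(v,3).tolist() if k=="view" else v) for k,v in c.items()})
s=bot.read_state(); print(s["t"],s["tcp_pos"],s["eef_rot"],s["width"])
E
```

```text
pics
scene {'fx': 470.1579676467538, 'fy': 470.1579676467538, 'cx': 261.37307696126936, 'cy': 192.6461028216353, 'view': [[0.692, 0.722, 0.006, -471.827], [-0.524, 0.497, 0.692, 235.773], [0.497, -0.482, 0.722, -1614.043], [0.0, 0.0, 0.0, 1.0]]}
top {'fx': 412.1192010444783, 'fy': 412.1192010444783, 'cx': 257.81144106304106, 'cy': 188.95509439728787, 'view': [[-0.016, -1.0, -0.015, 48.217], [0.997, -0.017, 0.077, -629.868], [-0.078, -0.014, 0.997, -1249.576], [0.0, 0.0, 0.0, 1.0]]}
0.1 [ 298.10818771 -605.11384759  225.70650482] [-2.26862335e-01  9.73926550e-01  7.05639091e-04 -2.41656894e-04] 87.49310608035282
```

View pics/scene0.png

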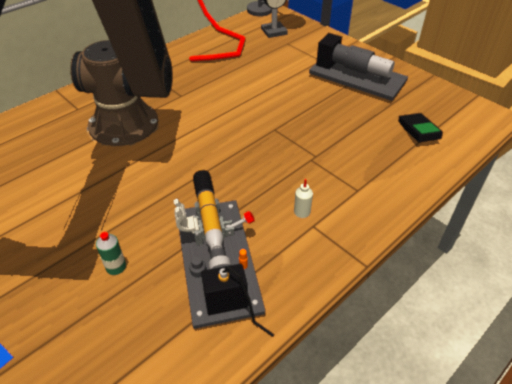

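View pics/top0.png

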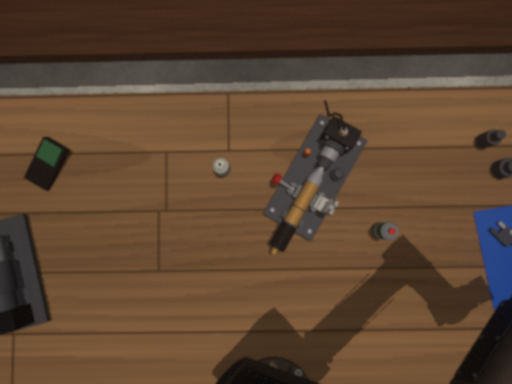

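The tester sits near top px (318,180), with the block toward upper right, the red knob at (277,180) and the keeper at (325,204). The squeeze bottle is at (221,166) and the spray can at (386,231). I'll enlarge both views.

Run:
```python
import cv2
a=cv2.imread("pics/top0.png")[105:260,200:410]; cv2.imwrite("pics/topc.png",cv2.resize(a,None,fx=3.8,fy=3.8,interpolation=cv2.INTER_CUBIC))
a=cv2.imread("pics/scene0.png")[160:335,150:330]; cv2.imwrite("pics/scenec.png",cv2.resize(a,None,fx=3.4,fy=3.4,interpolation=cv2.INTER_CUBIC))
```

```text
(no output)
```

View pics/topc.png

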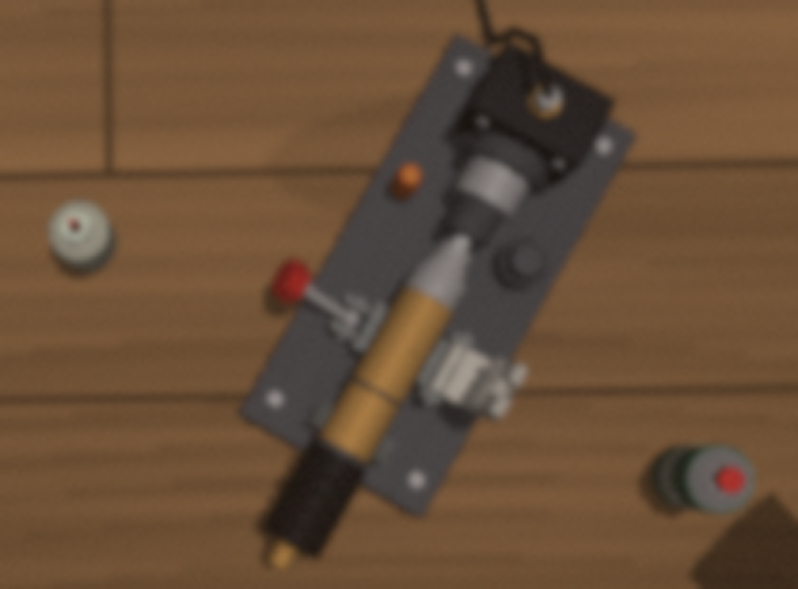

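View pics/scenec.png

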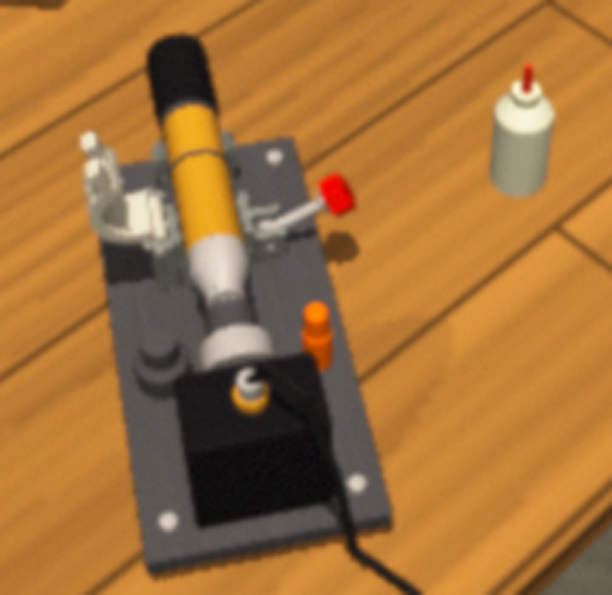

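Both views show the plate corners, the red knob and the lug prongs clearly enough to use. Next I'll fit the tester pose, both joint angles and the positions of the small things.

```bash
cat > h.py <<'E'
import numpy as np, cv2
from plant import bot
from scipy.optimize import least_squares
from scipy.spatial.transform import Rotation as R
C={n:bot.get_calibration(n) for n in("scene","top")}
def proj(n,p):
    c=C[n]; q=np.asarray(c["view"])@np.append(p,1.); x,y,z=q[0],-q[1],-q[2]
    return np.array([c["fx"]*x/z+c["cx"],c["fy"]*y/z+c["cy"]])
def ray(n,uv,z):
    c=C[n]; V=np.asarray(c["view"]); d=np.array([(uv[0]-c["cx"])/c["fx"],-(uv[1]-c["cy"])/c["fy"],-1.])
    o=-V[:3,:3].T@V[:3,3]; w=V[:3,:3].T@d; return o+w*(z-o[2])/w[2]
def tc(U,V): return np.array([(U+.5)/3.8-.5+200,(V+.5)/3.8-.5+105])
def sc(U,V): return np.array([(U+.5)/3.4-.5+150,(V+.5)/3.4-.5+160])
def tw(T,p):
    x,y,w=T; c,s=np.cos(w),np.sin(w); return np.array([x+c*p[0]-s*p[1],y+s*p[0]+c*p[1],p[2]])
def wt(T,p):
    x,y,w=T; c,s=np.cos(w),np.sin(w); dx,dy=p[0]-x,p[1]-y; return np.array([c*dx+s*dy,-s*dx+c*dy,p[2]])
def kp(th,a,b): return np.array([0,-40+a*np.cos(th)-b*np.sin(th),78+a*np.sin(th)+b*np.cos(th)])
def bp(ph,a,b=0): return np.array([0,44+a*np.sin(ph)+b*np.cos(ph),45+a*np.cos(ph)-b*np.sin(ph)])
E
cat > fit.py <<'E'
from h import *
obs=[("top",tc(243,410),(-110,85,30)),("top",tc(424,517),(-110,-85,30)),("top",tc(635,133),(250,-85,30)),("top",tc(457,36),(250,85,30)),
("scene",sc(152,575),(250,-85,15)),("scene",sc(391,523),(250,85,25)),("scene",sc(292,138),(-110,85,30))]
f=lambda T:np.concatenate([proj(n,tw(T,np.array(p,float)))-u for n,u,p in obs])
r=least_squares(f,[630,-150,-.5],x_scale=[10,10,.1]); T=r.x; print("T",T.round(3)); print(r.fun.reshape(-1,2).round(1).tolist())
g=lambda v:np.concatenate([proj("top",tw(T,bp(v[0],63)))-tc(292,283),proj("scene",tw(T,bp(v[0],63)))-sc(337,194)])
q=least_squares(g,[.9]); print("phi",q.x,q.fun.round(1))
g=lambda v:np.concatenate([proj("top",tw(T,kp(v[0],94,7)))-tc(507,390),proj("scene",tw(T,kp(v[0],94,7)))-sc(96,151)])
q=least_squares(g,[1.9]); print("th",q.x,q.fun.round(1))
for nm,u,z in(("bottle",tc(75,226),130),("can",tc(730,480),133),("marker",tc(410,174),92),("adapter",tc(521,258),75)):
    print(nm,wt(T,ray("top",u,z)).round(0))
E
python3 fit.py
```

```text
T [ 6.05084e+02 -1.05046e+02 -5.35000e-01]
[[-0.9, 1.2], [0.0, 0.8], [1.3, 0.2], [0.0, -0.8], [-1.0, 1.2], [1.4, -0.8], [0.7, 0.0]]
phi [1.03469543] [ 0.7 -0.1 -0.   0.6]
th [1.86583895] [ 0.  -0.5  0.3  1.2]
bottle [-50. 261. 130.]
can [  26. -253.  133.]
marker [116.  62.  92.]
adapter [105. -46.  75.]
```

Run:
```python
from h import *
T=[605.08,-105.05,-.535]
def draw(n,c0,c1,s,out):
    im=cv2.imread(f"pics/{n}0.png")[c0[1]:c1[1],c0[0]:c1[0]]; im=cv2.resize(im,None,fx=s,fy=s,interpolation=cv2.INTER_CUBIC)
    P=lambda p:tuple(int(v) for v in ((proj(n,tw(T,np.array(p,float)))-c0+.5)*s-.5))
    def pl(ps,col,cl=True): cv2.polylines(im,[np.array([P(p) for p in ps])],cl,col,1,cv2.LINE_AA)
    pl([(-110,85,30),(-110,-85,30),(250,-85,30),(250,85,30)],(255,255,0))
    pl([(x,22*np.sign(y),78) for x,y in((-80,1),(40,1),(40,-1),(-80,-1))],(0,255,0))
    th=1.866
    k=lambda x,a,b:kp(th,a,b)+[x,0,0]
    pl([k(-20,94,12),k(20,94,12),k(20,74,12),k(-20,74,12)],(255,0,255)); pl([k(x,40+33*np.cos(t),33*np.sin(t)) for x in(-20,) for t in np.linspace(0,np.pi,12)],(255,0,255),False)
    pl([k(20,40+33*np.cos(t),33*np.sin(t)) for t in np.linspace(0,np.pi,12)],(255,0,255),False)
    ph=1.035
    pl([bp(ph,0),bp(ph,72)],(255,128,0),False); pl([bp(ph,54,15),bp(ph,72,15),bp(ph,72,-15),bp(ph,54,-15)],(255,128,0))
    cv2.imwrite(out,im)
draw("top",np.array([250,105]),np.array([380,260]),3.8,"pics/ovt.png"); draw("scene",np.array([150,160]),np.array([280,335]),3.4,"pics/ovs.png")
a,b=cv2.imread("pics/ovt.png"),cv2.imread("pics/ovs.png"); h=min(len(a),len(b))
h=595; a=cv2.copyMakeBorder(a,0,max(0,h-len(a)),0,0,0); b=b[:h]; x=np.hstack([a[:h,:360],b]); print(x.shape)
cv2.imwrite("pics/ov.png",x[:,:800])
```

```text
(595, 802, 3)
```

View pics/ov.png

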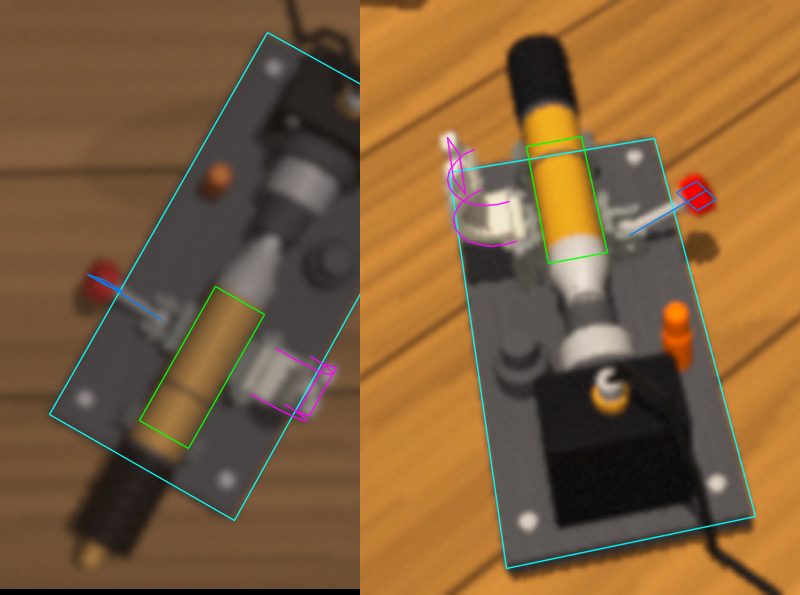

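The overlay is close but shifted by about 1 px (about 3 mm) in the top view. I'll refine it using the plate screws, which give sharper points.

```bash
cat > fit2.py <<'E'
from h import *
def cen(n,u,r=3):
    im=cv2.imread(f"pics/{n}0.png").astype(float).mean(2); x,y=np.round(u).astype(int); w=im[y-r:y+r+1,x-r:x+r+1]; w=np.clip(w-np.median(w)-8,0,None)
    yy,xx=np.mgrid[y-r:y+r+1,x-r:x+r+1]; return np.array([(w*xx).sum(),(w*yy).sum()])/w.sum()
obs=[("top",tc(463,67),1,1),("top",tc(604,145),1,-1),("top",tc(275,399),-1,1),("top",tc(417,480),-1,-1),("scene",sc(275,157),-1,1),("scene",sc(357,483),1,1),("scene",sc(168,521),1,-1)]
obs=[(n,cen(n,u),i,j) for n,u,i,j in obs]
for sel in (("top","scene"),("top",),("scene",)):
    f=lambda v:np.concatenate([proj(n,tw(v[:3],np.array([70+i*v[3],j*v[4],31.])))-u for n,u,i,j in obs if n in sel])
    r=least_squares(f,[605,-105,-.535,160,65],x_scale=[10,10,.1,10,10]); print(sel,r.x.round(3),r.fun.round(1).tolist())
    T=r.x[:3]
    g=lambda v:np.concatenate([proj(n,tw(T,bp(v[0],63)))-u for n,u in(("top",tc(292,283)),("scene",sc(337,194)))])
    q=least_squares(g,[.9]); print("phi",q.x,q.fun.round(1))
E
python3 fit2.py
```

```text
('top', 'scene') [ 6.03242e+02 -1.03720e+02 -5.36000e-01  1.54594e+02  6.51020e+01] [-0.3, 1.6, -0.4, 1.5, 0.1, 0.8, -0.1, 0.8, 0.7, 1.5, 0.6, 1.2, 0.8, 1.1]
phi [1.05016282] [0.1 0.4 0.1 0.2]
('top',) [ 6.06842e+02 -1.04375e+02 -5.36000e-01  1.55927e+02  6.53160e+01] [-0.0, 0.0, 0.0, -0.0, 0.0, -0.0, -0.0, 0.0]
phi [0.99733674] [ 0.9 -0.6  0.1  0.5]
('scene',) [ 5.98588e+02 -1.02345e+02 -5.35000e-01  1.56002e+02  6.54290e+01] [0.0, -0.0, -0.0, -0.0, 0.0, 0.0]
phi [1.11928578] [-0.9  1.8  0.  -0.3]
```

The cameras disagree by about 8 mm in world x. I'll move the closed fingertips to the pre-push side and use the known TCP in both images to correct that bias.

```bash
cat >> h.py <<'E'
def ori(T,t,s=1):
    w=T[2]; ex=np.array([np.cos(w),np.sin(w),0]); ey=np.array([-np.sin(w),np.cos(w),0]); ez=np.array([0,0,1.])
    z=-np.sin(t)*ey-np.cos(t)*ez; y=s*ex; x=np.cross(y,z); return R.from_matrix(np.c_[x,y,z]).as_quat()
def snap(n,name,c0,c1,s):
    im=cv2.cvtColor(bot.camera(n),cv2.COLOR_RGB2BGR); cv2.imwrite(f"pics/{name}_full.png",im)
    cv2.imwrite(f"pics/{name}.png",cv2.resize(im[c0[1]:c1[1],c0[0]:c1[0]],None,fx=s,fy=s,interpolation=cv2.INTER_CUBIC))
E
python3 - <<'E'
from h import *
T=[605,-104,-.536]
for s in(1,-1):
    for t in (0,.5): print(s,t,[np.round(x,2) if (x:=bot.solve_ik(tw(T,np.array(p,float)),ori(T,t,s))) is not None else None for p in((0,-115,190),(0,112,62))])
E
```

```text
1 0 [array([-0.02,  0.23, -0.25,  0.  , -1.09,  2.63]), array([ 0.28,  0.48, -0.21,  0.  , -0.88,  2.32])]
1 0.5 [array([ 0.21,  0.36, -0.33,  0.38, -1.26,  2.21]), array([ 0.44,  0.67, -0.09,  0.29, -1.25,  2.02])]
-1 0 [array([-0.02,  0.23, -0.25,  0.  , -1.09, -0.52]), array([ 0.28,  0.48, -0.21,  0.  , -0.88, -0.82])]
-1 0.5 [array([ 0.21,  0.36, -0.33,  0.38, -1.26, -0.93]), array([ 0.44,  0.67, -0.09,  0.29, -1.25, -1.12])]
```

Run:
```python
from h import *
T=[605,-104,-.536]
bot.move_gripper(0,20)
bot.move_ptp(tw(T,np.array([0,-118.,200])),ori(T,0,-1))
bot.line_to(tw(T,np.array([0,-118.,160])),120)
s=bot.read_state(); print(s["t"],s["tcp_pos"],s["contact_force"],s["width"])
for n in("top","scene"):
    p=proj(n,s["tcp_pos"]); print(n,p.round(1))
    c0=(p-[60,50]).astype(int); c1=c0+[120,100]; print(c0); snap(n,n+"1",c0,c1,6)
```

```text
3.725 [ 544.67764865 -206.0763788   160.04862476] [0.55172445 0.30655386 0.04436949] 0.32947713239448
top [346.6 214.9]
[286 164]
scene [160.3 209.8]
[100 159]
```

View pics/top1.png

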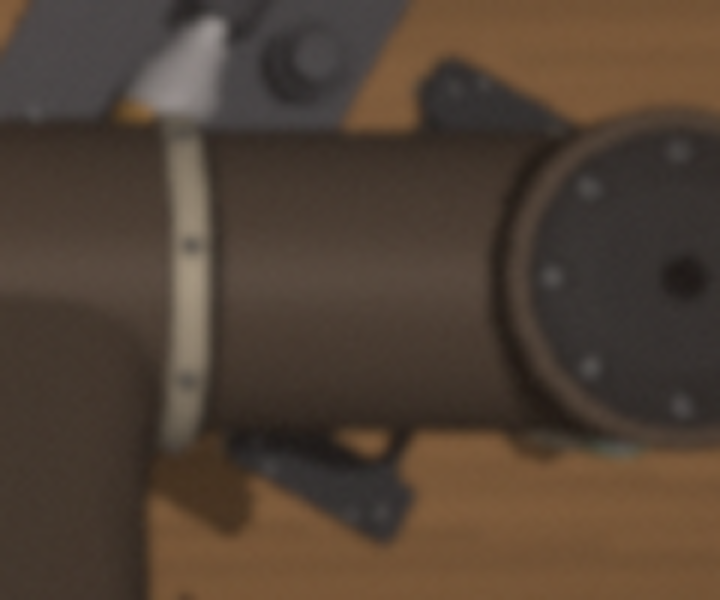

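View pics/scene1.png

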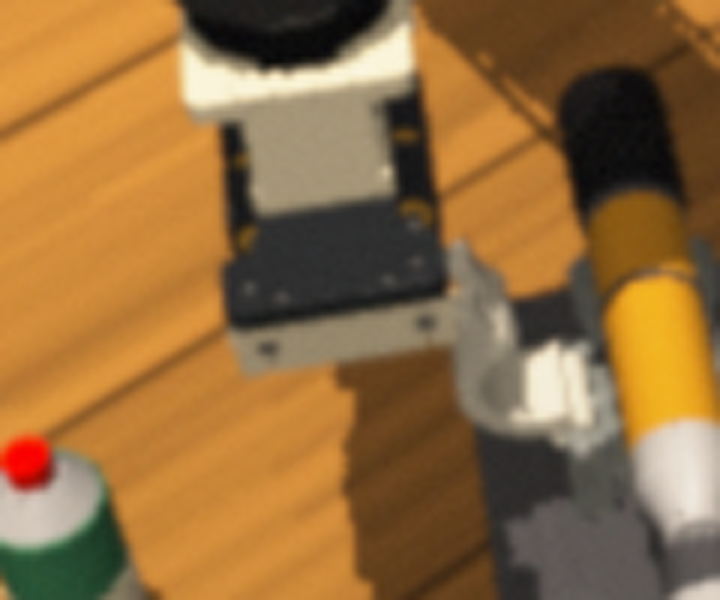

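The gripper body hides the fingertips in both views. I'll tilt the tool toward the base, clear of everything, so that both cameras see the tips.

```bash
python3 - <<'E'
from h import *
T=[605,-104,-.536]
bot.line_to(tw(T,np.array([0,-118.,210])),200)
P=np.array([560,-240,200.])
for a in(.9,.75,.6):
  for az in(-.45,-.2,0):
    z=np.array([np.sin(a)*np.cos(az),np.sin(a)*np.sin(az),-np.cos(a)]); y=np.cross([0,0,1],z); y/=np.linalg.norm(y)
    for s in(1,-1):
        q=R.from_matrix(np.c_[np.cross(s*y,z),s*y,z]).as_quat(); j=bot.solve_ik(P,q)
        print(a,az,s,None if j is None else np.round(j,2))
        if j is not None and abs(j[5])<2.6: break
    else: continue
    break
  else: continue
  break
bot.move_joints(j)
s=bot.read_state(); print(s["t"],s["tcp_pos"].round(1),P,s["eef_rot"])
for n in("top","scene"):
    p=proj(n,s["tcp_pos"]); print(n,p.round(1))
    c0=(p-[40,35]).astype(int); c1=c0+[80,70]; print(c0,(p-c0+.5)*8-.5); snap(n,n+"2",c0,c1,8)
E
python3 -c "
import cv2,numpy as np
a,b=cv2.imread('pics/top2.png'),cv2.imread('pics/scene2.png')
for n,x in(('a',a),('b',b)): cv2.imwrite(f'pics/v2{n}.png',x)"
```

```text
0.9 -0.45 1 None
0.9 -0.45 -1 None
0.9 -0.2 1 None
0.9 -0.2 -1 None
0.9 0 1 [-0.45  0.02 -0.48 -1.02 -0.41 -0.29]
5.1917 [ 560.1 -239.9  199.9] [ 560. -240.  200.] [-1.07495711e-03  9.00680057e-01  1.94375998e-04  4.34481579e-01]
top [362.3 208.6]
[322 173] [325.63594223 288.40003139]
scene [149.4 209.5]
[109 174] [326.65876448 287.35611892]
```

View pics/top2.png

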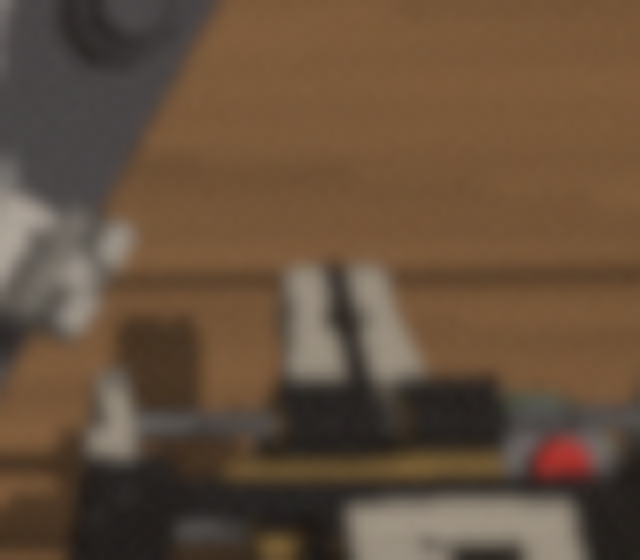

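View pics/scene2.png

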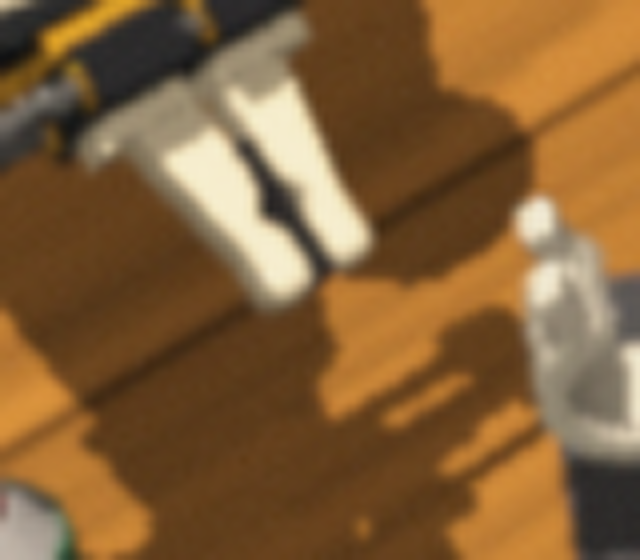

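Run:
```python
from h import *
s=bot.read_state(); M=R.from_quat(s["eef_rot"]).as_matrix(); p0=s["tcp_pos"]; print(M.round(2))
for n,c0 in(("top",(322,173)),("scene",(109,174))):
    im=cv2.imread(f"pics/{n}2.png")
    sg=np.sign(M[2,0])
    def q(x,y,z): return (proj(n,p0+M@np.array([x*sg,y,z]))-c0+.5)*8-.5
    for x,col in((9.5,(0,255,0)),(-9.5,(255,0,255))):
        pts=np.array([q(x,-21,-30),q(x,-21,0),q(x,21,0),q(x,21,-30)]); cv2.polylines(im,[pts.astype(int)],False,col,1)
        pts=np.array([q(x,0,-30),q(x,0,0)]); cv2.polylines(im,[pts.astype(int)],False,col,1)
        print(n,x,q(x,0,0).round(0),q(x,-21,0).round(0),q(x,21,0).round(0))
    cv2.imwrite(f"pics/{n}2o.png",im[150:400,150:550])
a=[cv2.imread(f"pics/{n}2o.png") for n in("top","scene")]; cv2.imwrite("pics/2o.png",np.hstack(a))
```

```text
[[-0.62 -0.    0.78]
 [-0.    1.    0.  ]
 [-0.78 -0.   -0.62]]
top 9.5 [329. 268.] [393. 267.] [265. 269.]
top -9.5 [320. 305.] [383. 304.] [256. 306.]
scene 9.5 [337. 281.] [274. 320.] [398. 244.]
scene -9.5 [322. 294.] [260. 332.] [382. 257.]
```

View pics/2o.png

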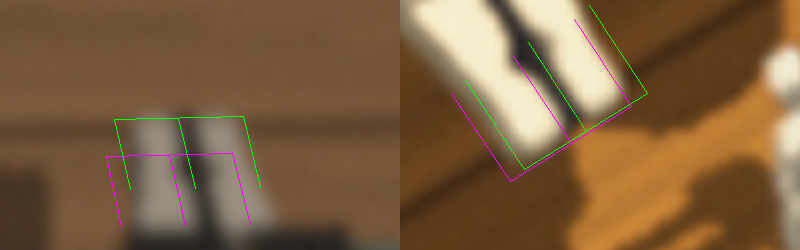

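Predicted versus seen tips show small image biases: top about (+0.9, −0.6) px and scene about (−1.3, −0.9) px. I'll refit the tester with those corrections.

```bash
cat >> h.py <<'E'
OFF={"top":np.array([.9,-.6]),"scene":np.array([-1.3,-.9])}
_p=proj
def proj(n,p): return _p(n,p)+OFF[n]
_r=ray
def ray(n,uv,z): return _r(n,np.asarray(uv)-OFF[n],z)
E
python3 fit2.py; python3 fit.py
```

```text
('top', 'scene') [ 6.04098e+02 -1.01639e+02 -5.37000e-01  1.55446e+02  6.52410e+01] [0.1, 0.5, 0.0, 0.5, 0.1, 0.1, 0.0, 0.2, 0.2, 0.2, 0.2, 0.3, 0.3, 0.3]
phi [1.09916018] [-0.1 -0.6  0.1 -0.3]
('top',) [ 6.05030e+02 -1.01566e+02 -5.36000e-01  1.55892e+02  6.53150e+01] [-0.0, 0.0, 0.0, -0.0, 0.0, -0.0, -0.0, 0.0]
phi [1.0822052] [-0.  -0.8  0.2 -0.4]
('scene',) [ 6.03062e+02 -1.01704e+02 -5.36000e-01  1.55469e+02  6.53680e+01] [0.0, -0.0, -0.0, -0.0, 0.0, 0.0]
phi [1.11973287] [-0.3 -0.3  0.1 -0.3]
T [ 6.06162e+02 -1.03110e+02 -5.35000e-01]
[[-0.6, 0.2], [0.3, -0.1], [1.6, -0.6], [0.4, -1.7], [-1.4, 0.1], [1.0, -1.9], [0.2, -1.0]]
phi [1.07835627] [ 0.5 -1.2  0.   0.1]
th [1.87204656] [ 0.4 -1.4 -0.3  0.3]
bottle [-53. 260. 130.]
can [  23. -254.  133.]
marker [113.  61.  92.]
adapter [102. -47.  75.]
```

Now both cameras agree to about 2 mm: tester at (604.1, −101.6), yaw −0.5365, keeper about 1.87 rad, bolt about 1.10 rad. I'll push the keeper with the tool leaning 0.3 rad, so the finger lies flush along the lug at the start and presses it flat at the end.

```bash
cat >> h.py <<'E'
T=np.array([604.1,-101.6,-.5365]); HT=9.5
def tcp_from_corner(K,t,side): # side +1: tester +y side corner of the finger end, -1: -y side
    return K-side*HT*np.array([0,np.cos(t),-np.sin(t)])
def st(tag=""):
    s=bot.read_state(); f=s["contact_force"]; w=wt(T,s["tcp_pos"]); c,sn=np.cos(T[2]),np.sin(T[2])
    print(tag,"t%.2f"%s["t"],"tcp",w.round(1),"F",np.round([c*f[0]+sn*f[1],-sn*f[0]+c*f[1],f[2]],1)); return s
E
cat > kpath.py <<'E'
from h import *
t=-.3
Q=ori(T,t,-1)
def P(th,b=12):
    if th>.35: a=np.interp(th,[.35,1.2],[92,82]); return tcp_from_corner(kp(th,a,b),t,1)
    a=np.interp(th,[0,.35],[79,75]); return tcp_from_corner(kp(th,a,b),t,-1)
ths=[1.95,1.85,1.7,1.5,1.3,1.1,.9,.7,.5,.36,.25,.15,.08]
E
python3 - <<'E'
from kpath import *
for th in [1.95]+ths:
    p=P(th); j=bot.solve_ik(tw(T,p),Q); print(th,p.round(0),None if j is None else j.round(2))
p=P(1.87,24); print(p, bot.solve_ik(tw(T,p+[0,0,60]),Q).round(2))
E
```

```text
1.95 [  0. -91. 147.] [-0.18  0.27 -0.21 -0.33 -1.01 -0.19]
1.95 [  0. -91. 147.] [-0.18  0.27 -0.21 -0.33 -1.01 -0.19]
1.85 [  0. -83. 151.] [-0.17  0.27 -0.21 -0.33 -1.01 -0.2 ]
1.7 [  0. -72. 155.] [-0.15  0.26 -0.2  -0.33 -1.01 -0.23]
1.5 [  0. -55. 158.] [-0.12  0.26 -0.2  -0.32 -1.01 -0.26]
1.3 [  0. -39. 157.] [-0.09  0.27 -0.2  -0.32 -1.   -0.29]
1.1 [  0. -22. 155.] [-0.06  0.27 -0.19 -0.32 -0.99 -0.31]
0.9 [  0.  -5. 150.] [-0.04  0.28 -0.19 -0.32 -0.97 -0.33]
0.7 [  0.  10. 141.] [-0.01  0.29 -0.2  -0.32 -0.95 -0.35]
0.5 [  0.  24. 129.] [ 0.01  0.31 -0.2  -0.32 -0.92 -0.37]
0.36 [  0.  33. 119.] [ 0.02  0.33 -0.21 -0.33 -0.9  -0.37]
0.25 [  0.  40. 111.] [ 0.03  0.34 -0.21 -0.33 -0.88 -0.38]
0.15 [  0.  44. 104.] [ 0.04  0.35 -0.22 -0.33 -0.87 -0.38]
0.08 [ 0. 46. 99.] [ 0.04  0.35 -0.22 -0.33 -0.86 -0.38]
[  0.         -96.17968    146.47519795] [-0.19  0.22 -0.15 -0.31 -1.12 -0.22]
```

Run:
```python
from kpath import *
s=bot.read_state(); p=np.array(s["tcp_pos"]); bot.line_to(p+[0,0,60],200)
p=P(1.87,26); bot.move_ptp(tw(T,p+[0,0,50]),Q); st("above")
bot.line_to(tw(T,p),120); s=st("pre")
for th in ths[:5]:
    bot.line_to(tw(T,P(th)),70); s=st("th%.2f"%th)
    if np.linalg.norm(s["contact_force"])>40: print("STOP"); break
for n,c0,c1 in(("top",(240,110),(380,230)),("scene",(130,130),(270,250))): snap(n,n+"3",c0,c1,4.5)
a=[cv2.imread(f"pics/{n}3.png") for n in("top","scene")]; cv2.imwrite("pics/3.png",cv2.resize(np.hstack(a),None,fx=.63,fy=.63))
```

```text
above t6.47 tcp [ -0.4 -97.7 194.1] F [-0.   0.1 -1.2]
pre t7.03 tcp [ 1.000e-01 -9.840e+01  1.467e+02] F [0.1 0.3 1.1]
th1.95 t7.29 tcp [  0.4 -89.9 147.9] F [ 0.1  0.2 -0.3]
th1.85 t7.56 tcp [ 1.00e-01 -8.27e+01  1.51e+02] F [-0.3  0.1 -0. ]
th1.70 t7.88 tcp [  0.  -71.1 155. ] F [ 0.9 -0.4  0.3]
th1.50 t8.27 tcp [ -0.  -54.8 157.9] F [ 0.2  0.5 -0.5]
th1.30 t8.65 tcp [  0.  -38.2 157.4] F [1.1 0.7 0.2]
```

View pics/3.png

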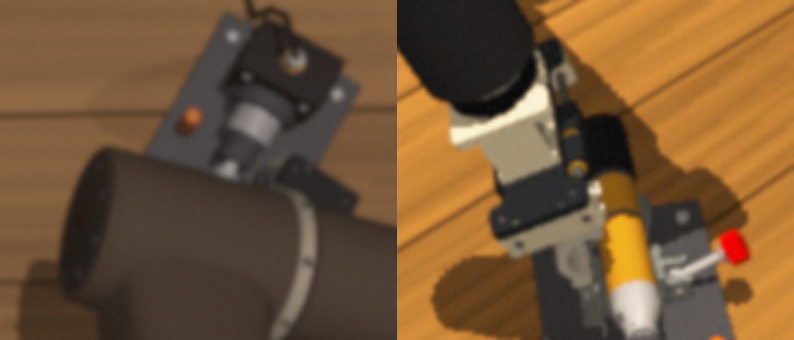

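```bash
python3 -c "
import cv2
a=cv2.imread('pics/scene3_full.png')[165:255,150:250]; cv2.imwrite('pics/3s.png',cv2.resize(a,None,fx=6.5,fy=6.5,interpolation=cv2.INTER_CUBIC))"
```

```text
(no output)
```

View pics/3s.png

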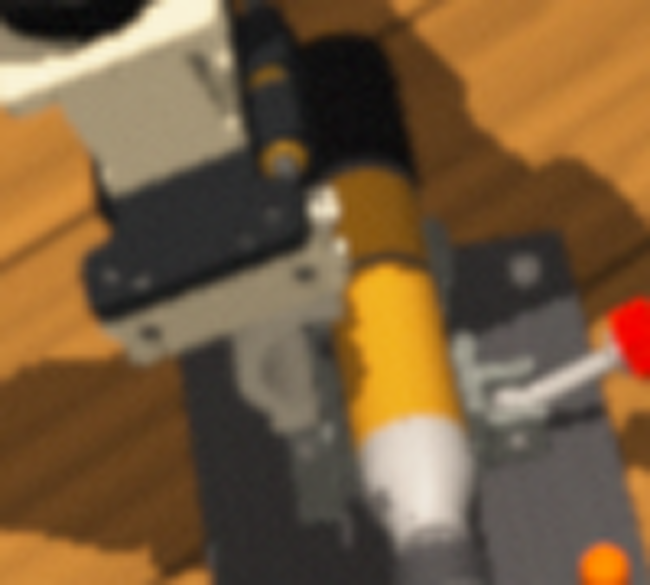

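The scene view shows the keeper at (275,370) brought upright by the fingers, with the lug prong at (325,205) ahead of them and the tool undisturbed. I'll carry on round the arc.

Run:
```python
from kpath import *
ok=True
for th in ths[5:]:
    bot.line_to(tw(T,P(th)),60); s=st("th%.2f"%th)
    if np.linalg.norm(s["contact_force"])>35: print("STOP"); ok=False; break
if ok:
    for b in np.arange(14,4,-1.):   # slow press at th=0
        p=tcp_from_corner(kp(0,79,b),t,-1); bot.line_to(tw(T,p),25); s=st("b%.0f"%b)
        if s["contact_force"][2]>18: break
```

```text
th1.10 t9.18 tcp [-1.000e-01 -2.130e+01  1.547e+02] F [-0.8  0.9  0.1]
th0.90 t9.62 tcp [-1.000e-01 -4.600e+00  1.495e+02] F [0.7 0.3 0.1]
th0.70 t10.07 tcp [-1.000e-01  1.100e+01  1.407e+02] F [ 0.1 -0.3 -0.2]
th0.50 t10.53 tcp [ -0.3  24.8 128.6] F [-0.6 -0.5  0.4]
th0.36 t10.90 tcp [ -0.3  32.9 118.3] F [ 0.3 -0.4 -0.2]
th0.25 t11.22 tcp [ -0.3  40.2 110.8] F [0.3 0.  0.1]
th0.15 t11.51 tcp [ -0.3  43.8 103.7] F [ 0.7 -0.5 -0.2]
th0.08 t11.76 tcp [-0.3 46.  98.5] F [-0.7 -0.3  0.8]
b14 t12.10 tcp [-0.2 48.1 94.5] F [-0.4 -0.5  0. ]
b13 t12.35 tcp [-0.1 48.2 93.8] F [-0.  -0.  -0.4]
b12 t12.60 tcp [-0.  48.2 92.8] F [0.7 0.8 0.5]
b11 t12.85 tcp [ 0.1 48.2 91.9] F [-0.2  0.5  2.1]
b10 t13.10 tcp [ 0.1 48.3 91.7] F [-2.9 -0.   7.3]
b9 t13.35 tcp [ 0.2 48.3 91.5] F [-5.  -1.2 14. ]
b8 t13.60 tcp [ 0.3 48.4 91.3] F [-7.8 -1.6 18.7]
```

The contact rises firmly at a corner height of about 89 mm, where the shut lug top is 90 mm, so this looks like the rigid stop. I'll hold briefly, back off and look.

Run:
```python
from kpath import *
bot.pause(.3); s=st("hold")
w=wt(T,s["tcp_pos"])
bot.line_to(tw(T,w+[0,0,20]),80); bot.line_to(tw(T,w+[0,40,160]),300); s=st("up")
Q2=ori(T,.5,-1); 
bot.move_ptp(tw(T,np.array([0,190,230.])),Q2); st("side")
for n,c0,c1 in(("top",(240,140),(340,240)),("scene",(160,170),(260,270))): snap(n,n+"4",c0,c1,4)
a=[cv2.imread(f"pics/{n}4.png") for n in("top","scene")]; cv2.imwrite("pics/4.png",np.hstack(a))
```

```text
hold t13.90 tcp [ 0.3 48.3 91.3] F [-7.6 -2.3 18.8]
up t14.97 tcp [-1.000e-01  8.860e+01  2.513e+02] F [-0.3 -1.1 -1. ]
side t15.53 tcp [ -2.1 192.3 224.3] F [ 0.7 -0.7  0.3]
```

View pics/4.png

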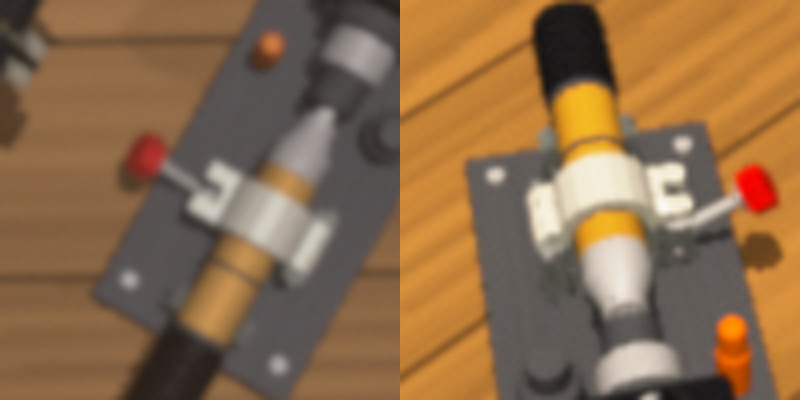

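The keeper lies shut across the barrel in both views, with the bolt still leaning: knob at top crop (147,158) and scene crop (756,188). I'll re-measure the bolt angle and plan its arc with the tool leaning 0.5 rad toward +y.

```bash
cat > bpath.py <<'E'
from h import *
t=.5; Q=ori(T,t,-1); ax=np.array([0,np.sin(t),np.cos(t)]); nr=np.array([0,np.cos(t),-np.sin(t)])
def P(ph,off=0):
    K=bp(ph,72,15)-10*ax if ph>t else bp(ph,62,15)
    return K+(HT+off)*nr
phs=[1.12,1.0,.88,.76,.64,.52,.4,.3,.2,.1,.03]
E
python3 - <<'E'
from bpath import *
ut=np.array([(147.5)/4-.5+240,158.5/4-.5+140]); us=np.array([356.5/4-.5+160,188.5/4-.5+170])
g=lambda v:np.concatenate([proj("top",tw(T,bp(v[0],63)+[v[1],0,0]))-ut,proj("scene",tw(T,bp(v[0],63)+[v[1],0,0]))-us])
q=least_squares(g,[.9,0],x_scale=[.1,10]); print("phi,x",q.x,q.fun.round(1))
# keeper: shut crown/lug overlay check
for a in phs:
    p=P(a); j=bot.solve_ik(tw(T,p),Q); print(a,p.round(0),None if j is None else j.round(2))
pre=P(1.14,9); print(pre.round(1),bot.solve_ik(tw(T,pre+130*ax),Q).round(2)); st()
E
```

```text
phi,x [ 1.10082533 -0.62349713] [-0.1 -0.4  0.3 -0.4]
1.12 [  0. 119.  50.] [ 0.44  0.68 -0.08  0.29 -1.24 -1.13]
1.0 [  0. 116.  58.] [ 0.44  0.67 -0.08  0.29 -1.25 -1.13]
0.88 [  0. 113.  66.] [ 0.44  0.66 -0.08  0.29 -1.26 -1.12]
0.76 [  0. 108.  74.] [ 0.44  0.65 -0.09  0.29 -1.27 -1.12]
0.64 [  0. 103.  80.] [ 0.43  0.64 -0.09  0.29 -1.27 -1.11]
0.52 [ 0. 96. 87.] [ 0.43  0.63 -0.1   0.29 -1.28 -1.11]
0.4 [ 0. 90. 92.] [ 0.42  0.62 -0.11  0.29 -1.28 -1.1 ]
0.3 [ 0. 85. 95.] [ 0.42  0.61 -0.11  0.29 -1.28 -1.1 ]
0.2 [ 0. 79. 98.] [ 0.41  0.6  -0.12  0.3  -1.28 -1.1 ]
0.1 [  0.  73. 101.] [ 0.41  0.59 -0.13  0.3  -1.28 -1.09]
0.03 [  0.  69. 102.] [ 0.4   0.59 -0.14  0.3  -1.27 -1.09]
[  0.  127.1  43.8] [ 0.49  0.67  0.17  0.25 -1.51 -1.1 ]
 t15.62 tcp [ -0.  189.4 228.8] F [-0.2 -1.3  1.3]
```

Run:
```python
from bpath import *
pre=P(1.14,9)
bot.line_to(tw(T,pre+130*ax),150,ori=Q); st("hi")
bot.line_to(tw(T,pre+40*ax),150); s=st("mid")
bot.line_to(tw(T,pre),80); s=st("pre")
ok=np.linalg.norm(s["contact_force"])<8
if ok:
  for ph in phs[:6]:
    bot.line_to(tw(T,P(ph)),50); s=st("ph%.2f"%ph)
    if np.linalg.norm(s["contact_force"])>30: print("STOP"); break
for n,c0,c1 in(("top",(240,140),(340,240)),("scene",(160,170),(260,270))): snap(n,n+"5",c0,c1,4)
a=[cv2.imread(f"pics/{n}5.png") for n in("top","scene")]; cv2.imwrite("pics/5.png",np.hstack(a))
```

```text
hi t16.26 tcp [  0.9 188.9 159.6] F [-0.1  0.1  0.4]
mid t17.01 tcp [  0.6 147.2  80.1] F [ 0.6 -0.1  0.7]
pre t17.66 tcp [  0.2 127.2  43.9] F [0.2 1.1 0.4]
ph1.12 t18.01 tcp [  0.2 118.9  50.3] F [-0.1  1.3 -0.1]
ph1.00 t18.33 tcp [  0.2 116.5  58.5] F [-0.4  0.6 -0.6]
ph0.88 t18.66 tcp [1.000e-01 1.126e+02 6.650e+01] F [-0.2  1.  -0.3]
ph0.76 t18.98 tcp [  0.  107.8  73.8] F [0.5 1.  0.3]
ph0.64 t19.31 tcp [-1.000e-01  1.022e+02  8.060e+01] F [-0.3  1.7  0.1]
ph0.52 t19.63 tcp [-0.1 95.8 86.9] F [0.  0.9 0.6]
```

View pics/5.png

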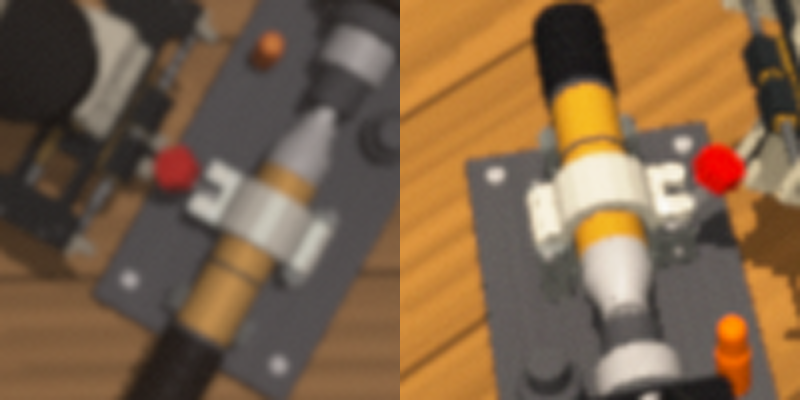

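The knob has risen to top crop (177,168), scene crop (718,168), about halfway, and the keeper is still flat. I'll continue to the upright stop.

Run:
```python
from bpath import *
ok=True
for ph in phs[6:]:
    bot.line_to(tw(T,P(ph)),45); s=st("ph%.2f"%ph)
    if np.linalg.norm(s["contact_force"])>25: print("STOP"); ok=False; break
if ok:
    p0=P(0)
    for d in range(0,9):
        bot.line_to(tw(T,p0-[0,d,0]),25); s=st("d%d"%d)
        f=s["contact_force"]; fy=-np.sin(T[2])*f[0]+np.cos(T[2])*f[1]
        if fy>14: break
bot.pause(.3); st("hold")
for n,c0,c1 in(("top",(240,140),(340,240)),("scene",(160,170),(260,270))): snap(n,n+"6",c0,c1,4)
a=[cv2.imread(f"pics/{n}6.png") for n in("top","scene")]; cv2.imwrite("pics/6.png",np.hstack(a))
```

```text
ph0.40 t20.06 tcp [-0.1 89.9 92. ] F [ 0.5 -0.   0.2]
ph0.30 t20.35 tcp [ 0.  84.6 95.5] F [ 0.3  0.4 -0.1]
ph0.20 t20.64 tcp [ 0.  79.  98.5] F [0.1 0.1 0. ]
ph0.10 t20.93 tcp [  0.   73.1 100.9] F [-0.4  1.3  0.5]
ph0.03 t21.18 tcp [  0.   68.9 102.2] F [-0.6  1.3 -0. ]
d0 t21.43 tcp [  0.   67.3 102.5] F [-0.1  1.3  1.4]
d1 t21.68 tcp [1.000e-01 6.640e+01 1.025e+02] F [0.2 1.9 1.2]
d2 t21.93 tcp [1.000e-01 6.540e+01 1.025e+02] F [0.6 2.5 2.4]
d3 t22.18 tcp [1.000e-01 6.480e+01 1.025e+02] F [-0.1  4.   2.5]
d4 t22.43 tcp [  0.2  64.6 102.6] F [-2.1  7.6  2.7]
d5 t22.68 tcp [  0.3  64.4 102.6] F [-2.  10.1  3.3]
d6 t22.93 tcp [  0.3  64.2 102.6] F [-2.8 12.   4.2]
d7 t23.18 tcp [  0.4  64.  102.6] F [-4.1 14.4  4.2]
hold t23.48 tcp [  0.4  64.  102.6] F [-4.2 15.2  3.5]
```

View pics/6.png

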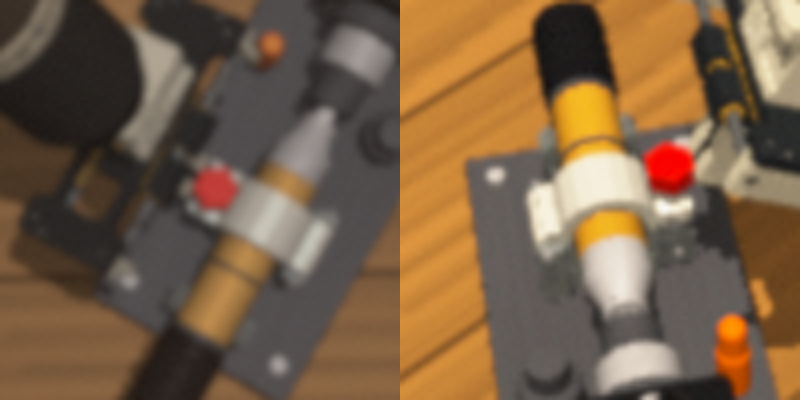

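The force climbs steeply from y ≈ 64.7 mm, so this is the upright stop. The knob at scene crop (668,167) stands over the slot. I'll back away and check everything before handing in.

```bash
python3 - <<'E'
from bpath import *
p=P(0)
bot.line_to(tw(T,p+[0,20,0]),80); bot.line_to(tw(T,p+[0,20,0]+110*ax),200); s=st("out")
bot.line_to(tw(T,np.array([0,190,290.])),200); s=st("away")
for n,c0,c1 in(("top",(200,110),(400,260)),("scene",(90,165),(320,320))): snap(n,n+"7",c0,c1,4 if n=="top" else 3.45)
for n,c0,c1 in(("top",(270,160),(340,230)),("scene",(190,180),(260,250))):
    im=cv2.imread(f"pics/{n}7_full.png")[c0[1]:c1[1],c0[0]:c1[0]]; im=cv2.resize(im,None,fx=5.6,fy=5.6,interpolation=cv2.INTER_CUBIC)
    pl=lambda ps,col:cv2.polylines(im,[np.array([((proj(n,tw(T,q))-c0+.5)*5.6-.5).astype(int) for q in ps])],True,col,1,cv2.LINE_AA)
    pl([bp(0,72)+15*np.array([np.cos(a),np.sin(a),0]) for a in np.linspace(0,6.28,30)],(255,128,0))
    pl([kp(0,a,12)+[x,0,0] for a,x in((74,-20),(94,-20),(94,20),(74,20))],(255,0,255))
    pl([kp(0,40,33)+[x,0,0] for x in(-20,20)],(0,255,0))
    cv2.imwrite(f"pics/{n}7o.png",im)
cv2.imwrite("pics/7o.png",np.hstack([cv2.imread(f"pics/{n}7o.png") for n in("top","scene")]))
E
python3 - <<'E'
import cv2,numpy as np
for n,b in(("top",(200,110,400,260)),("scene",(90,165,320,320))):
    a=cv2.imread(f"pics/{n}0.png"); c=cv2.imread(f"pics/{n}7_full.png")
    x0,y0,x1,y1=b; v=np.hstack([a[y0:y1,x0:x1],c[y0:y1,x0:x1]]); cv2.imwrite(f"pics/cmp_{n}.png",cv2.resize(v,(800,int(800*v.shape[0]/v.shape[1])),interpolation=cv2.INTER_CUBIC))
a,b=[cv2.imread(f"pics/cmp_{n}.png") for n in("top","scene")]; v=np.vstack([a,b]); print(v.shape); cv2.imwrite("pics/cmp.png",v[:600])
E
```

```text
out t24.77 tcp [ -0.6 139.2 197.9] F [-1.   0.4  0.1]
away t25.44 tcp [ -0.4 189.2 288.2] F [ 0.7 -0.8 -0.2]
(569, 800, 3)
```

View pics/7o.png

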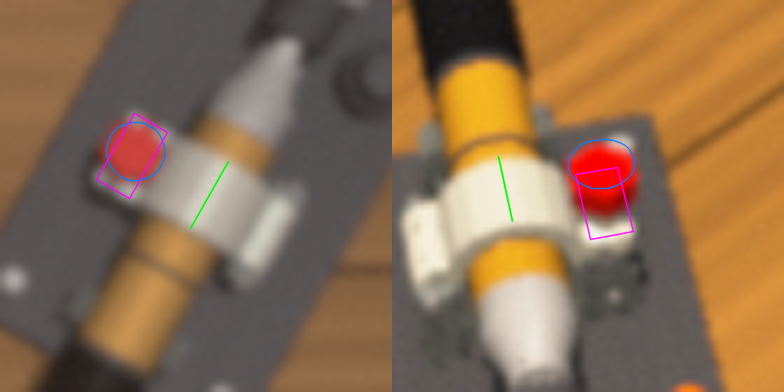

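View pics/cmp.png

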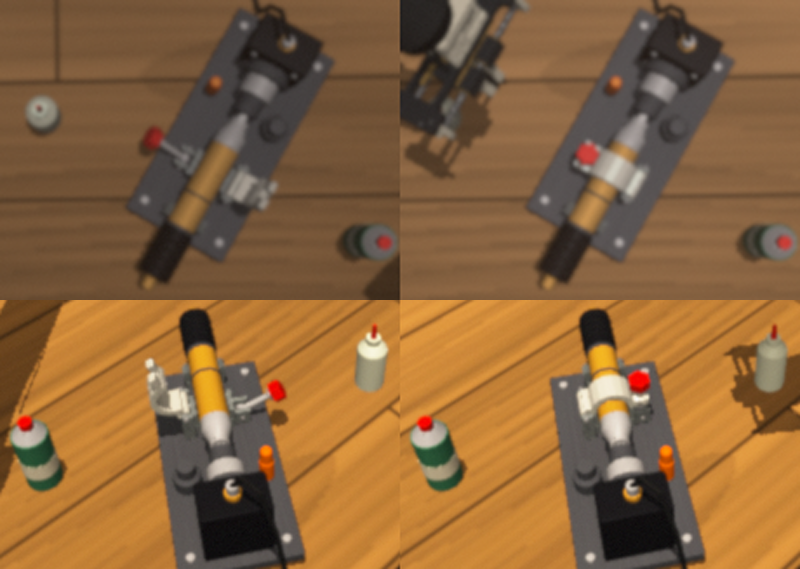

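The knob disc matches its upright prediction within about 1 crop pixel in the top view, and the keeper overlays its shut outline. The small things and the nutrunner appear where they were. Handing in.

Run:
```python
from h import *
st(); print(bot.close_job())
```

```text
t25.54 tcp [ -0.4 188.9 288.1] F [-0.3  0.1 -0.5]
the job is handed in; nothing more can be done
None
```

The clamp is closed and the job was handed in at about 25.5 s of the 56 s allowed; no verdict was reported.

**What I did:**
- I pushed the keeper round its hinge with closed fingertips at 60–70 mm/s, then pressed it onto its stop with about 19 N.
- I then pushed the knob up its arc to the upright stop with about 15 N and backed the arm well clear. Nothing was gripped.

**Last checks:**
- **Keeper:** it lines up with its predicted shut outline in the top picture. The press met its stop about 1 mm below the expected 90 mm lug height.
- **Swing bolt:** the knob lines up with its predicted upright position in both pictures.
- **Nutrunner and small things:** all look unmoved and upright compared with the first pictures. I judged this by eye only. The arm hides the squeeze bottle in the last top picture, so I checked it in the scene picture alone.
- **Contact:** the wrist force reads about zero, so the arm is touching nothing.

**What disagreed:**
- The two cameras first disagreed by about 8 mm on where the stand is. I corrected this with pictures of the fingertips at a known position, which brought them within about 2 mm.
- The bolt's stop came about 2.5 mm past the predicted position.
- The keeper press showed an unexplained sideways force of about 8 N.

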